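# Clamp the supply case and build up the bench module column

### The job

Set the black supply case flat on the bed of the clamping stand, between the cam and the rubber buffer and lined up with the stand, and turn the red knob fully clockwise so that the brass eccentric lobe bears firmly on the case; let go. Then stack the blue interface case squarely on the black one and the white meter case squarely on the blue one, edges lined up. Set every case down gently without dropping it, and leave the jar, the pliers and the phone where they are.

Things in the scene. Friction and masses are not known exactly. Their poses are not given: they have to be found in the camera images.
- supply_center (a point): Black supply case (silver label and red dot on top): closed flat-topped, flat-bottomed plastic case, 130 long (own x) x 62 wide (own y) x 48 high (z), about 0.35 kg, lid seam and corner screws; starts lying flat and separate on the bench. This point is its centre, half-way up (24 above its underside). It goes at the bottom.
- interface_center (a point): Blue interface case (white paper label and yellow stripe on top): closed flat-topped, flat-bottomed plastic case, 130 long (own x) x 62 wide (own y) x 48 high (z), about 0.35 kg, lid seam and corner screws; starts lying flat and separate on the bench. This point is its centre, half-way up (24 above its underside). It goes in the middle.
- meter_center (a point): White meter case (grey-green display and green strip on top): closed flat-topped, flat-bottomed plastic case, 130 long (own x) x 62 wide (own y) x 48 high (z), about 0.35 kg, lid seam and corner screws; starts lying flat and separate on the bench. This point is its centre, half-way up (24 above its underside). It goes on top.
- bed (a point): Centre of the bottom case's place on the stand's flat bed, at bed height, 12 above the bench; x along the stand, y across, z up. The case lies with its long side along x (either way round), centred here. The stand is a fixed aluminium plate 250 x 92 x 12. A case centred here has 5.5 free to the buffer at +x and 7.5 to the open cam at -x (4.5 with the knob at 0.2 rad).
- buffer_face (a point): Centre of the resting face of the black rubber buffer, at the stand's +x end, 70.5 from the bed point: 50 wide, 7 to 33 above the bed. It yields to +x against a spring of 2.5 N/mm, at most 8. Behind it stands a fixed steel block, 36 above the bed, 24 to 40 from this face. The point itself does not move with the buffer; axes as the bed point.
- guides (a point): Two fixed yellow guide blocks on the bed's -y side, 10 high, 9 thick; this point is midway between them, level with their tops, in the plane of the faces that look at the case, 4 from a centred case. Each is 26 long, centred 46 to either side along x; the middle 66 and the whole +y side are free. They stop the cam from dragging the case.
- knob_grip (a point): Grip point of the red bar knob, on its vertical axis, 88 above the bench, 100.5 from the bed point along the stand's -x. Bar 44 long (own x, turning with it; at joint 0 along the stand's x), 16 thick (own y), from 64 to 98 above the bench: pinch it across its thickness from above. Under it a steel stem and the brass lobe, below 35 above the bench.
- knob (a joint): Turn of knob with lobe (brass disc, radius 30, 16 off-centre), rad: 0 open, grows clockwise seen from above, stops at 1.5. Starts at 0 to 0.2 and stays where left (friction about 0.08 N m). The lobe meets a case that touches the buffer at about 0.9, then pushes case and buffer up to 5 mm towards the stand's +x; at 1.5 it bears with about 12 N. Turning takes under 0.35 N m.
- jar: Bystander: clear jar with a green lid, 72 across, 85 high, standing on the bench; origin under its centre.
- pliers: Bystander: pliers with one green and one yellow grip, about 190 long, 18 high, lying on the bench; origin near the middle, at bench height.
- phone: Bystander: black phone, 72 x 148 x 10, lying on the bench; origin under its centre.
Things that resemble listed ones, but are neither listed nor needed, are in the scene too. Of the things that look like the part that bears interface_center, the smaller one is meant.

How it is judged:
By the outcome, as a careful person would: the job done as asked, in the order asked, and still so for the second after the job is handed in, with the robot touching nothing.
It also fails if it takes over 72 s, if anything falls off the work surface, if the arm or the gripper's body presses on something with over 40 N, if the wrist force passes 120 N, or if a joint passes its speed limit or range.

### The arm

A 7-joint arm with a two-finger parallel gripper is mounted at the origin on the work surface. World frame = base frame: x ahead of the robot, y to its left, z up, the work surface at z = 0. Lengths are in m, angles in rad, forces in N, time in s.
With the tool pointing down it reaches from about 0.35 to 0.9 m from the base axis. Payload 8.1 kg.
Tool frame: the origin (TCP) lies between the finger pads; the fingertips stand 17 mm ahead of it and the grasp point (between the pads) lies 2 mm behind it; z points along the fingers, y is the line along which they close (so a half turn about z gives the same grasp; the last joint's range is limited). The gripper opens to 92 mm and grips with 3 to 60 N. Pads are 19 mm wide; open, the fingers measure 130 mm over their backs; the gripper's body (75 mm by 190 mm) begins 47 mm behind the grasp point.
Start: joints at [1.091, 0.434, 0.025, 1.573, -0.012, 1.134, -0.075], TCP at [0.23, -0.581, 0.244] pointing down, gripper open.
Joint ranges: [-2.62, 2.62], [-0.44, 2.09], [-1.27, 1.32], [0.08, 2.57], [-1.32, 4.46], [0.12, 2], [-2.74, 2.74]. Speed limits (rad/s): [2.22, 2.22, 3.01, 3.01, 3.14, 3.14, 3.14].

### API

Orientations are given as [roll, pitch, yaw] about the fixed x, y, z axes, in that order (R = Rz(yaw) Ry(pitch) Rx(roll)).
In Python, from workcell import monitor, eyes, workorder, spotter gives the robot as it stands.
- The arm moves only by the tool carry_out, never from a script. Its argument "rows" is a list of rows, each an object with "slide": the shift along the tool's x, y, z as a fraction of full scale, a list of three; "yaw": the turn about the tool's z as a fraction of full scale. A call has exactly 5 rows; each row shifts and turns the commanded pose from where the row before left it, along the tool's axes as they then stand; what a row does not reach is not made up. Full scale, the value 1, is 0.04 m for a shift and 0.1 rad for a turn. A row lasts 1/12 s, in which the tool goes at most 41.7 mm and 7.16 degrees, less where a joint would pass 70% of its speed; a pose out of reach is approached as far as the arm can. A call with a number of a shift or a turn outside -1 to 1 is refused whole. A call with a gripper value outside its range is refused whole. "grip" is the opening, from -1 (shut) to 1 (fully open), set as the call begins (left out, the last holds). The fingers move at their own pace and stop on an object; the grip force is fixed at half the most. Time passes only in rows, so rows that do not move let the fingers close, or fill a call up. It gives the time, the measured TCP pose, the force, the opening and the grip force at its end, in the units of the state.
- monitor.sense(): the state, without advancing time (a new reading comes with each control period).
- eyes.grab_frame(name): name is "side" or "top" or "wrist"; returns a dict with "pixels" (384x512x3 uint8, blue, green, red), "intrinsics" (3x3 intrinsics, pixels), "distortion" ([k1, k2, p1, p2, k3] as OpenCV has them; the pictures are not rectified), "position" and "orientation" of the camera in the world. Camera axes: x right, y down, z forward; pixel columns grow to the right and rows downward; lengths in m; the calibration is good to about 2 mm. A picture is of the moment at which its call begins. There is no depth.
- workorder.hand_in(): hands the job in; it is judged then, once.
Trained networks look in the newest picture that a camera, given by its name, has taken for a name from the list of things; names that differ only in an ending like _2 or _b are one class to them, and where a whole thing is asked for, a point or a joint stands for the part that bears it (a point fixed in the world has none). Each returns a list of dicts, best first, with "score" (0 to 1); they miss things now and then, are a little off and sometimes report something else, mostly with a low value. They report only what shows in the picture. A call takes as long as a camera call. They do not tell look-alikes from the thing itself.
- spotter.masks_of(thing, camera): "region" (384x512 bool, what is visible of it) and "at" ([row, column] in pixels, amid what is visible of it).
The state is a dict: "time_s": time; "q": joint angles; "joint_velocities": joint speeds; "effort": joint torques, N m; "tcp_pos": TCP position; "orientation": TCP orientation; "wrist_force": force on the tool from outside, world axes, zero at the start; "ft_torque": the same for the moment, N m; "opening": finger opening in m; "grasp_force": force on a finger pad.
Only numpy, scipy, OpenCV 4.12 (cv2) and the standard library are available. Lean on these libraries where they do the work, as an engineer would, in place of code of your own. Each camera call takes 0.05 s, during which the arm holds its last target. There are 200 camera calls.

## Working session

There is one attempt and no reset: what is moved stays moved. The work goes in short steps, Python scripts to look and compute and a tool call to move; the robot and the scene stay as the last step left them, time stands still between calls to the robot, and variables do not carry over. Pictures are saved under pics/ and viewed, at most 10 in all, crops included, and the job is handed in when it is done.

Besides the shell and the picture viewer there is one more tool, called after "Request:" as a command line: name --argument value ..., lists and objects as JSON in quotes. carry_out: Moves the arm, as the interface text tells. Shift numbers are shares of 0.04 m and turn numbers shares of 0.1 rad, none past 1 either way. Its arguments: {"type":"object","properties":{"rows":{"type":"array"},"grip":{"type":"number"}},"required":["rows"]}

```bash
mkdir -p pics; ls
python3 - <<'E'
from workcell import monitor, eyes
import cv2
s=monitor.sense(); print(s)
for n in("top","side"):
    f=eyes.grab_frame(n); cv2.imwrite(f"pics/{n}0.png",f["pixels"]); print(n,f["intrinsics"],f["distortion"],f["position"],f["orientation"])
E
```

```text
pics
{'time_s': 0.0, 'q': array([ 1.09139363,  0.43522829,  0.02497658,  1.57407213, -0.01160444,
        1.13400103, -0.07509746]), 'joint_velocities': array([-0.001977  ,  0.0010615 , -0.00057424,  0.0018867 ,  0.00109438,
       -0.00122439, -0.00087515]), 'effort': array([-2.27302644e-04, -6.67850304e+01,  9.84376185e-01, -3.14463580e+01,
       -6.07111584e-02,  4.27240762e-02,  1.52711686e-04]), 'tcp_pos': array([ 0.22974311, -0.58073302,  0.24295136]), 'orientation': array([-3.14003519e+00,  1.39718710e-04,  3.76730646e-01]), 'wrist_force': array([ 0.77936241, -0.84580289, -0.06960457]), 'ft_torque': array([-0.01464281, -0.00086972,  0.00692871]), 'grasp_force': 0.0, 'opening': 0.09177466403281033}
top [[450.21920925   0.         256.22267498]
 [  0.         450.21920925 194.19255478]
 [  0.           0.           1.        ]] [0.00040443 0.         0.         0.         0.        ] [0.44899358 0.00425424 1.2756939 ] [-3.08849361 -0.00401905 -1.60039931]
side [[489.92548272   0.         259.50970922]
 [  0.         489.92548272 194.92142556]
 [  0.           0.           1.        ]] [-0.18583383  0.          0.          0.          0.        ] [0.09917577 0.94317326 1.32078878] [-2.45800221  0.00807862 -2.7246117 ]
```

View pics/top0.png

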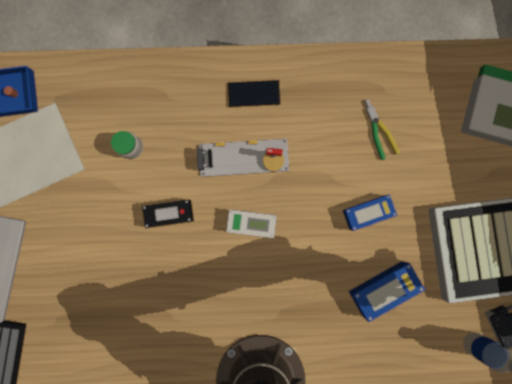

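View pics/side0.png

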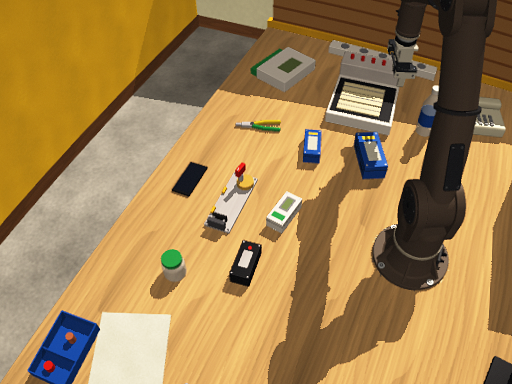

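Top view: black case (168,213), white case (251,224), stand (243,158) with buffer left at (208,157) and red knob (273,152). The phone is at (254,93), the jar (125,145) and the pliers (380,130). Two things look like the blue case: (370,212) and (386,291). The smaller, (370,212), fits the 130x62 size; I'll confirm it by crop and by fit.

```bash
cat > h.py <<'E'
import numpy as np, cv2
from scipy.spatial.transform import Rotation as Ro
from scipy.optimize import minimize
from workcell import monitor, eyes, spotter, workorder
def proj(f,P):
    R=Ro.from_euler('xyz',f["orientation"]).as_matrix().T
    return cv2.projectPoints(np.float64(P).reshape(-1,1,3),cv2.Rodrigues(R)[0],-R@f["position"],f["intrinsics"],np.float64(f["distortion"]))[0][:,0]
def ray(f,uv,z):
    n=cv2.undistortPoints(np.float64(uv).reshape(-1,1,2),f["intrinsics"],np.float64(f["distortion"]))[:,0]
    d=np.c_[n,np.ones(len(n))]@Ro.from_euler('xyz',f["orientation"]).as_matrix().T
    p=f["position"]; return p+d*((z-p[2])/d[:,2])[:,None]
def box(x,y,a,z0,size):
    L,W,H=size; c,s=np.cos(a),np.sin(a)
    return [[x+c*u*L/2-s*v*W/2,y+s*u*L/2+c*v*W/2,z0+w*H] for u in(-1,1) for v in(-1,1) for w in(0,1)]
def fit(views,x0,z0=0,size=(.13,.062,.048)):
    """views: list of (frame, mask); maximise summed silhouette IoU, anti-aliased 4x"""
    K=4; big=[(f,cv2.resize(m.astype(np.uint8)*255,None,fx=K,fy=K,interpolation=cv2.INTER_LINEAR)>127) for f,m in views]
    def cost(p):
        t=0
        for f,M in big:
            h=cv2.convexHull(np.round(((proj(f,box(*p,z0,size))+.5)*K-.5)*16).astype(np.int32))
            S=np.zeros(M.shape,np.uint8); cv2.fillConvexPoly(S,h,1,shift=4); S=S>0
            t-=(S&M).sum()/(S|M).sum()
        return t/len(big)
    r=minimize(cost,x0,method='Nelder-Mead',options=dict(initial_simplex=np.array(x0)+np.array([[0,0,0],[.015,0,0],[0,.015,0],[0,0,.15]]),xatol=1e-5,fatol=1e-6,maxiter=250))
    return r.x,-r.fun
E
python3 - <<'E'
from h import *
F={n:eyes.grab_frame(n) for n in("top","side")}
g={"supply_center":(168,213),"meter_center":(251,224),"interface_center":(370,212)}
for t,uv in g.items():
    V=[]
    x0=ray(F["top"],uv,.048)[0]
    for n in F:
        q=proj(F[n],[x0])[0]; 
        ms=spotter.masks_of(t,n)
        print(t,n,[(round(m["score"],2),np.round(m["at"]),m["region"].sum()) for m in ms])
        ms=[m for m in ms if np.hypot(m["at"][1]-q[0],m["at"][0]-q[1])<15]
        if ms: V.append((F[n],ms[0]["region"]))
    a=min(((fit(V,[x0[0],x0[1],a])) for a in(1.57,1.9,1.2)),key=lambda r:-r[1])
    print(t,np.round(a[0],4),a[1],[np.round(fit([v],a[0])[0],4) for v in V])
for n in F: print("knob",[(m["score"],m["at"]) for m in spotter.masks_of("knob",n)])
im=F["top"]["pixels"]
c=cv2.resize(im[180:330,330:440],None,fx=3.6,fy=3.6,interpolation=cv2.INTER_CUBIC); d=cv2.resize(im[130:190,190:300],None,fx=3.6,fy=3.6,interpolation=cv2.INTER_CUBIC)
d=cv2.copyMakeBorder(d,0,c.shape[0]-d.shape[0],0,0,cv2.BORDER_CONSTANT)
cv2.imwrite("pics/crop.png",np.hstack([c,d]))
# stand corner rough: plane .012
print(ray(F["top"],[(243,158),(274,152)],.012))
E
```

```text
supply_center top [(0.95, array([214., 173.]), np.int64(1116))]
supply_center side [(0.67, array([261., 244.]), np.int64(1070)), (0.54, array([178., 186.]), np.int64(554)), (0.2, array([179., 243.]), np.int64(339))]
supply_center [0.4686 0.2429 1.6719] 0.9443051118532866 [array([0.4687, 0.2422, 1.6659]), array([0.4686, 0.2429, 1.6716])]
meter_center top [(0.72, array([224., 251.]), np.int64(1172)), (0.39, array([134., 377.]), np.int64(657))]
meter_center side [(0.57, array([211., 283.]), np.int64(899))]
meter_center [0.4342 0.0131 1.421 ] 0.9487783571746502 [array([0.4337, 0.0128, 1.4241]), array([0.4342, 0.0132, 1.4193])]
interface_center top [(0.89, array([288., 387.]), np.int64(2509)), (0.62, array([212., 368.]), np.int64(1177)), (0.31, array([143., 128.]), np.int64(717))]
interface_center side [(0.55, array([154., 370.]), np.int64(1276))]
interface_center [ 0.4547 -0.3144  1.8641] 0.9506822711708489 [array([ 0.4547, -0.3144,  1.8641])]
knob [(0.95, [159.8, 273.3])]
knob [(0.59, [176.5, 242.4])]
[[ 0.61932956  0.03146744  0.012     ]
 [ 0.63382658 -0.0565494   0.012     ]]
```

View pics/crop.png

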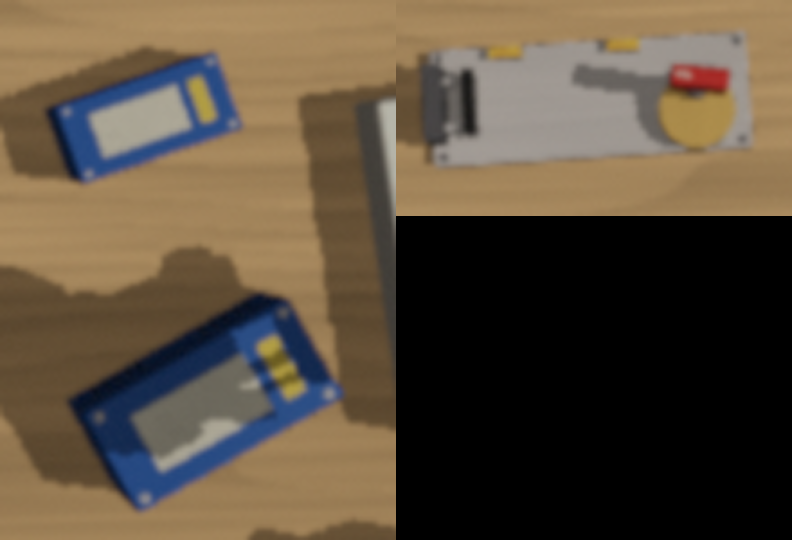

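Crop: the blue case at (370,212) is the smaller one. It matches 130x62 with IoU 0.95, and it's the one I'll use; the larger one at (386,291) is a decoy. Next I go over the stand for a wrist view.

Request:
carry_out --rows '[{"slide":[0,0,-0.2],"yaw":-1},{"slide":[0,0,-0.2],"yaw":-1},{"slide":[0,0,-0.2],"yaw":-1},{"slide":[0,0,-0.2],"yaw":-1},{"slide":[0,0,-0.2],"yaw":-1}]' --grip 1

```text
time_s: 1.02
tcp_pos: [0.2299, -0.5812, 0.2842]
orientation: [3.142, 0.0, 0.882]
wrist_force: [-0.2, 0.9, -0.8]
opening: 0.0915
grasp_force: 0.0
```

Request:
carry_out --rows '[{"slide":[0,0,-0.2],"yaw":-1},{"slide":[0,0,-0.2],"yaw":-1},{"slide":[0,0,-0.2],"yaw":-1},{"slide":[0,0,-0.2],"yaw":-1},{"slide":[0,0,-0.2],"yaw":-1}]'

```text
time_s: 1.43
tcp_pos: [0.2299, -0.5812, 0.3242]
orientation: [-3.142, 0.0, 1.382]
wrist_force: [-0.4, -0.4, -0.5]
opening: 0.0918
grasp_force: 0.0
```

Request:
carry_out --rows '[{"slide":[0,0,0],"yaw":-1},{"slide":[0,0,0],"yaw":-1},{"slide":[0.9,0.6,0],"yaw":0},{"slide":[0.9,0.6,0],"yaw":0},{"slide":[0.9,0.6,0],"yaw":0}]'

```text
time_s: 1.85
tcp_pos: [0.2989, -0.4758, 0.3235]
orientation: [3.141, -0.0, 1.575]
wrist_force: [0.7, -0.6, 0.2]
opening: 0.0919
grasp_force: 0.0
```

Request:
carry_out --rows '[{"slide":[0.9,0.6,0],"yaw":0},{"slide":[0.9,0.6,0],"yaw":0},{"slide":[0.9,0.6,0],"yaw":0},{"slide":[0.9,0.6,0],"yaw":0},{"slide":[0.9,0.6,0],"yaw":0}]'

```text
time_s: 2.27
tcp_pos: [0.4138, -0.301, 0.3241]
orientation: [3.141, 0.001, 1.576]
wrist_force: [1.3, -0.2, 0.3]
opening: 0.0919
grasp_force: 0.0
```

Request:
carry_out --rows '[{"slide":[0.9,0.6,0],"yaw":0},{"slide":[0.9,0.6,0],"yaw":0},{"slide":[0.9,0.6,0],"yaw":0},{"slide":[0.9,0.6,0],"yaw":0},{"slide":[0.9,0.6,0],"yaw":0}]'

```text
time_s: 2.68
tcp_pos: [0.5285, -0.127, 0.324]
orientation: [3.141, 0.0, 1.576]
wrist_force: [0.4, 0.0, 0.2]
opening: 0.0917
grasp_force: 0.0
```

Run:
```python
from h import *
s=monitor.sense();print(s["time_s"],s["tcp_pos"],s["orientation"],s["q"],s["wrist_force"])
f=eyes.grab_frame("wrist"); cv2.imwrite("pics/w1.png",f["pixels"])
np.save("w1.npy",f,allow_pickle=True); print(f["position"],f["orientation"],f["intrinsics"][0],f["distortion"])
```

```text
2.6833 [ 0.52845435 -0.12701522  0.3240362 ] [3.14103354e+00 4.78378787e-04 1.57620813e+00] [ 0.52143577  0.29061699 -0.49895476  1.61743474  0.14454286  1.26973169
  0.00262464] [0.41864996 0.00450282 0.15387769]
[ 0.52667818 -0.05013921  0.46535708] [ 2.85197685e+00 -5.19022122e-04  6.85117988e-03] [340.00061897   0.         251.35789982] [-0.08122029  0.          0.          0.          0.        ]
```

View pics/w1.png

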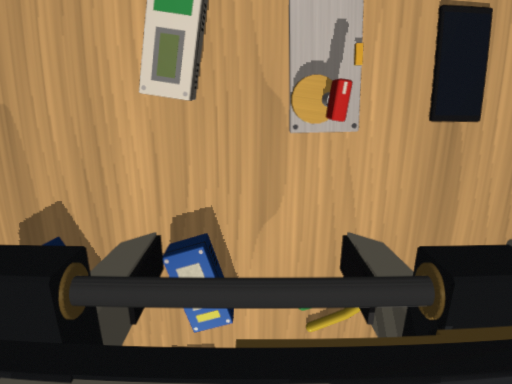

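The wrist picture shows the -x half of the stand: knob (341,100), lobe (315,100). The camera looks back towards the tool, so I move 0.15 m further along +y to see the whole stand.

Request:
carry_out --rows '[{"slide":[0.9,0.3,0],"yaw":0},{"slide":[0.9,0.3,0],"yaw":0},{"slide":[0.9,0.3,0],"yaw":0},{"slide":[0.9,0.3,0],"yaw":0},{"slide":[0,0,0],"yaw":0}]'

```text
time_s: 3.15
tcp_pos: [0.5755, 0.0247, 0.324]
orientation: [3.141, -0.005, 1.587]
wrist_force: [-1.4, 1.3, 0.6]
opening: 0.0913
grasp_force: 0.0
```

Run:
```python
from h import *
s=monitor.sense();print(s["time_s"],s["tcp_pos"],s["orientation"])
f=eyes.grab_frame("wrist"); im=cv2.resize(f["pixels"][:300,130:400],None,fx=2,fy=2,interpolation=cv2.INTER_CUBIC); cv2.imwrite("pics/w2.png",im)
np.save("w2.npy",f,allow_pickle=True)
```

```text
3.15 [0.57553492 0.02468983 0.323983  ] [ 3.14052319 -0.00516246  1.58678847]
```

View pics/w2.png

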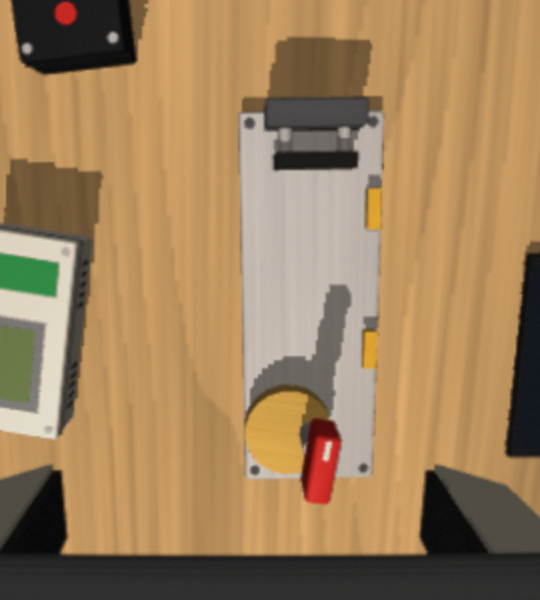

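The wrist picture shows the whole stand. In crop pixels, the plate corners are (240,112), (247,478), (372,474), (383,112), the guides (374,208) and (370,349), the buffer face edge (315,167) and the knob (322,460).

```bash
cat > stand.py <<'E'
from h import *
from scipy.optimize import least_squares
f=np.load("w2.npy",allow_pickle=True).item()
c=lambda p:np.array([130+(p[0]+.5)/2-.5,(p[1]+.5)/2-.5])
obs=[((33,-35,22),(363,331)),((59,-35,22),(367,188)),] # replaced below
O=[((59,-35,22),(367,188)),((33,-35,22),(367,230)),((-33,-35,22),(363,331)),((-59,-35,22),(363,368)),
((70.5,25,45),(274,168)),((70.5,-25,45),(357,166)),
('L',(247,478)),('R',(372,474)),('L2',(240,112)),('R2',(383,112))]
def P(p):
    bx,by,a,xm=p; loc=[]
    for o,_ in O:
        if isinstance(o,str): o=(xm*1e3+(250 if '2' in o else 0),46 if o[0]=='L' else -46,12)
        x,y,z=np.array(o)/1e3
        loc.append([bx+np.cos(a)*x-np.sin(a)*y,by+np.sin(a)*x+np.cos(a)*y,z])
    return np.array(loc)
tgt=np.array([c(q) for _,q in O])
r=least_squares(lambda p:(proj(f,P(p))-tgt).ravel(),[.62,.04,1.6,-.13],loss='soft_l1')
if __name__=="__main__":
    print(r.x); print(np.round(proj(f,P(r.x))-tgt,1).tolist())
    bx,by,a,_=r.x; k=[bx-np.cos(a)*.1005,by-np.sin(a)*.1005,.098]
    print("knob",k,"pred crop px",(proj(f,[k])[0]-[130,0])*2)
    g=ray(f,[c((325,424)),c((316,500))],.098); print("bar angle",np.arctan2(*(g[0]-g[1])[[1,0]]),g,np.linalg.norm(g[0]-g[1]))
E
python3 stand.py
```

```text
[ 0.6188856   0.04663712  1.60865415 -0.14306955]
[[0.3, -0.4], [-0.2, -0.4], [0.5, -0.3], [0.0, 0.2], [-0.0, 0.2], [0.5, 0.6], [-0.8, 0.9], [0.1, 1.6], [-1.2, -0.3], [0.3, -1.4]]
knob [np.float64(0.6226894028518666), np.float64(-0.05379087203090224), 0.098] pred crop px [322.74014432 470.04828212]
bar angle 1.5117519647338238 [[ 0.62220537 -0.02503678  0.098     ]
 [ 0.61938707 -0.07271319  0.098     ]] 0.047759632637711956
```

Residuals are below 1 mm. Bed at (0.6189, 0.0466), stand yaw 1.609, knob at about 0.1 rad. Now to the black case.

Request:
carry_out --rows '[{"slide":[0.9,-0.45,0.2],"yaw":-0.4},{"slide":[0.9,-0.45,0.2],"yaw":-0.45},{"slide":[0.9,-0.45,0.2],"yaw":0},{"slide":[0.9,-0.45,0.2],"yaw":0},{"slide":[0.9,-0.4,0.2],"yaw":0}]'

```text
time_s: 3.62
tcp_pos: [0.4744, 0.1892, 0.2835]
orientation: [3.141, 0.001, 1.66]
wrist_force: [1.0, 0.8, -0.7]
opening: 0.0916
grasp_force: 0.0
```

Request:
carry_out --rows '[{"slide":[0.9,-0.4,0],"yaw":0},{"slide":[0,0,0],"yaw":0},{"slide":[0,0,0],"yaw":0},{"slide":[0,0,0],"yaw":0},{"slide":[0,0,0],"yaw":0}]'

```text
time_s: 4.03
tcp_pos: [0.4574, 0.2218, 0.2837]
orientation: [3.141, 0.001, 1.659]
wrist_force: [0.8, -0.1, -1.4]
opening: 0.0917
grasp_force: 0.0
```

```bash
cat >> h.py <<'E'
def togo(x,y,z,a):
    """units still to go in current tool axes: turn first/last noted; slides given in the axes of the TARGET yaw"""
    s=monitor.sense(); p=s["tcp_pos"]; yaw=s["orientation"][2]
    d=np.array([x,y,z])-p; dy=(a-yaw+np.pi/2)%np.pi-np.pi/2
    for nm,w in(("now",yaw),("tgt",yaw+dy)):
        print(nm,"axes: slide",np.round([d@[np.cos(w),np.sin(w),0]/.04,d@[np.sin(w),-np.cos(w),0]/.04,-d[2]/.04],3),"yaw",round(-dy/.1,3))
    print("t",s["time_s"],p,s["orientation"],"F",np.round(s["wrist_force"],1),"open",s["opening"])
def wristfit(thing,x0,z0=0,size=(.13,.062,.048)):
    f=eyes.grab_frame("wrist"); q=proj(f,[[x0[0],x0[1],z0+size[2]]])[0]
    ms=spotter.masks_of(thing,"wrist"); print([(round(m["score"],2),np.round(m["at"]),int(m["region"].sum())) for m in ms],"expect uv",q.round())
    ms=sorted(ms,key=lambda m:np.hypot(m["at"][1]-q[0],m["at"][0]-q[1]))
    r=fit([(f,ms[0]["region"])],x0,z0,size); print(thing,np.round(r[0],4),round(r[1],3)); return r[0]
E
python3 - <<'E'
from h import *
b=wristfit("supply_center",[.4686,.2429,1.672])
togo(b[0],b[1],.026,b[2])
E
```

```text
[(0.62, array([144., 266.]), 6475)] expect uv [264. 148.]
supply_center [0.4665 0.2424 1.6781] 0.98
now axes: slide [0.484 0.274 6.441] yaw -0.195
tgt axes: slide [0.479 0.284 6.441] yaw -0.195
t 4.1333 [0.45722381 0.22213226 0.28362548] [3.14154336e+00 4.99476641e-04 1.65858722e+00] F [ 0.1 -0.9 -0.5] open 0.09180991024946636
```

Request:
carry_out --rows '[{"slide":[0.48,0.28,0.7],"yaw":-0.2},{"slide":[0,0,0.9],"yaw":0},{"slide":[0,0,0.9],"yaw":0},{"slide":[0,0,0.9],"yaw":0},{"slide":[0,0,0.9],"yaw":0}]'

```text
time_s: 4.55
tcp_pos: [0.4663, 0.2428, 0.1101]
orientation: [3.141, 0.0, 1.68]
wrist_force: [1.4, -0.5, -0.7]
opening: 0.0919
grasp_force: 0.0
```

Request:
carry_out --rows '[{"slide":[0,0,0.8],"yaw":0},{"slide":[0,0,0.6],"yaw":0},{"slide":[0,0,0.4],"yaw":0},{"slide":[0,0,0.3],"yaw":0},{"slide":[0,0,0],"yaw":0}]'

```text
time_s: 4.97
tcp_pos: [0.4651, 0.2424, 0.0256]
orientation: [-3.139, 0.002, 1.68]
wrist_force: [-0.8, -1.0, 0.5]
opening: 0.0921
grasp_force: 0.0
```

```bash
python3 -c "
from h import *
togo(.4665,.2424,.026,1.6781)"
```

```text
now axes: slide [-0.004  0.034 -0.011] yaw 0.022
tgt axes: slide [-0.004  0.034 -0.011] yaw 0.022
t 4.9667 [0.46513695 0.24240003 0.02556898] [-3.13852058e+00  1.68327935e-03  1.68034151e+00] F [-0.8 -1.   0.5] open 0.09209309694470864
```

Close, lift.

Request:
carry_out --rows '[{"slide":[0,0.03,0],"yaw":0},{"slide":[0,0,0],"yaw":0},{"slide":[0,0,0],"yaw":0},{"slide":[0,0,0],"yaw":0},{"slide":[0,0,0],"yaw":0}]' --grip -1

```text
time_s: 5.38
tcp_pos: [0.4674, 0.2443, 0.0286]
orientation: [3.14, -0.0, 1.682]
wrist_force: [-1.1, -0.2, -0.1]
opening: 0.063
grasp_force: 0.0
```

Request:
carry_out --rows '[{"slide":[0,0,0],"yaw":0},{"slide":[0,0,0],"yaw":0},{"slide":[0,0,-0.3],"yaw":0},{"slide":[0,0,-0.6],"yaw":0},{"slide":[0,0,-0.8],"yaw":0}]'

```text
time_s: 5.8
tcp_pos: [0.465, 0.2429, 0.0951]
orientation: [-3.137, 0.002, 1.682]
wrist_force: [1.6, 0.3, -2.9]
opening: 0.0619
grasp_force: 30.0
```

Request:
carry_out --rows '[{"slide":[0,0,-0.8],"yaw":0.4},{"slide":[0,0,-0.6],"yaw":0.3},{"slide":[0,0,-0.3],"yaw":0},{"slide":[0,0,0],"yaw":0},{"slide":[0,0,0],"yaw":0}]'

```text
time_s: 6.22
tcp_pos: [0.4666, 0.2437, 0.1634]
orientation: [3.141, 0.0, 1.613]
wrist_force: [0.4, -0.4, -4.4]
opening: 0.0616
grasp_force: 30.0
```

```bash
python3 -c "
from h import *
togo(.6189,.0466,.15,1.6087)"
```

```text
now axes: slide [-5.082  3.597  0.335] yaw 0.039
tgt axes: slide [-5.068  3.617  0.335] yaw 0.039
t 6.2167 [0.46664411 0.24368085 0.16338213] [3.14143658e+00 4.88398390e-04 1.61256322e+00] F [ 0.4 -0.4 -4.4] open 0.06161721511992411
```

Request:
carry_out --rows '[{"slide":[-0.7,0.5,0],"yaw":0.04},{"slide":[-0.9,0.65,0],"yaw":0},{"slide":[-0.9,0.65,0],"yaw":0},{"slide":[-0.9,0.65,0],"yaw":0},{"slide":[-0.9,0.65,0],"yaw":0}]'

```text
time_s: 6.63
tcp_pos: [0.59, 0.0832, 0.1611]
orientation: [-3.138, 0.001, 1.609]
wrist_force: [0.6, 1.4, -3.6]
opening: 0.0617
grasp_force: 30.0
```

Request:
carry_out --rows '[{"slide":[-0.77,0.52,0],"yaw":0},{"slide":[0,0,0.5],"yaw":0},{"slide":[0,0,0.7],"yaw":0},{"slide":[0,0,0.4],"yaw":0},{"slide":[0,0,0],"yaw":0}]'

```text
time_s: 7.05
tcp_pos: [0.6084, 0.0541, 0.0933]
orientation: [-3.131, 0.001, 1.608]
wrist_force: [-1.4, 0.9, -4.5]
opening: 0.0617
grasp_force: 30.0
```

Request:
carry_out --rows '[{"slide":[0,0,0],"yaw":0},{"slide":[0,0,0],"yaw":0},{"slide":[0,0,0],"yaw":0},{"slide":[0,0,0],"yaw":0},{"slide":[0,0,0],"yaw":0}]'

```text
time_s: 7.47
tcp_pos: [0.6129, 0.0557, 0.1007]
orientation: [3.14, 0.0, 1.608]
wrist_force: [-0.8, 0.5, -4.4]
opening: 0.0616
grasp_force: 30.0
```

Run:
```python
from h import *
for i in range(4):
    togo(.6189,.0466,.038,1.6087); f=eyes.grab_frame("wrist")
cv2.imwrite("pics/w3.png",f["pixels"])
```

```text
now axes: slide [-0.232  0.141  1.568] yaw -0.008
tgt axes: slide [-0.232  0.141  1.568] yaw -0.008
t 7.4667 [0.61292846 0.05567142 0.1007119 ] [3.13994468e+00 9.44415871e-05 1.60789840e+00] F [-0.8  0.5 -4.4] open 0.06160541792134354
now axes: slide [-0.23   0.144  1.564] yaw -0.009
tgt axes: slide [-0.23   0.144  1.564] yaw -0.009
t 7.5167 [0.61280789 0.05559468 0.10054167] [3.14023594e+00 1.13697099e-04 1.60781233e+00] F [ 0.7 -0.5 -3.9] open 0.06179492697410291
now axes: slide [-0.229  0.147  1.559] yaw -0.009
tgt axes: slide [-0.229  0.147  1.559] yaw -0.009
t 7.5667 [0.61269267 0.05554754 0.10036546] [3.14055333e+00 1.37597956e-04 1.60776880e+00] F [-0.8 -0.2 -4.5] open 0.06182811086125846
now axes: slide [-0.228  0.149  1.556] yaw -0.01
tgt axes: slide [-0.228  0.149  1.556] yaw -0.01
t 7.6167 [0.61261531 0.05549601 0.10024337] [3.14075672e+00 1.53630111e-04 1.60773834e+00] F [ 0.3 -0.2 -3.8] open 0.06164395316628655
```

View pics/w3.png

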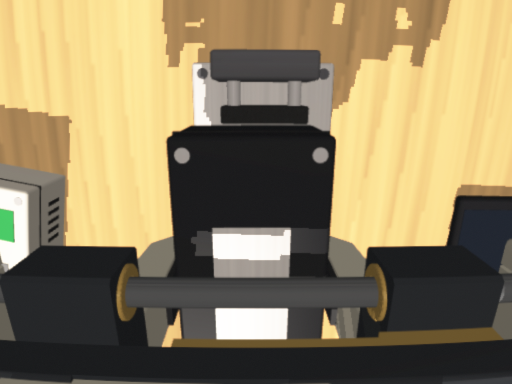

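The picture shows the case held square, aligned with the stand: buffer at (265,115), case's front corners (175,133) and (330,133). I'll make the small correction and descend.

Request:
carry_out --rows '[{"slide":[-0.23,0.15,0.3],"yaw":0},{"slide":[0,0,0.5],"yaw":0},{"slide":[0,0,0.4],"yaw":0},{"slide":[0,0,0],"yaw":0},{"slide":[0,0,0],"yaw":0}]'

```text
time_s: 8.08
tcp_pos: [0.6182, 0.0457, 0.0504]
orientation: [-3.139, 0.0, 1.607]
wrist_force: [0.3, 0.5, -3.2]
opening: 0.062
grasp_force: 30.0
```

Request:
carry_out --rows '[{"slide":[0,0,0],"yaw":0},{"slide":[0,0,0],"yaw":0},{"slide":[0,0,0],"yaw":0},{"slide":[0,0,0],"yaw":0},{"slide":[0,0,0],"yaw":0}]'

```text
time_s: 8.5
tcp_pos: [0.619, 0.0466, 0.0523]
orientation: [3.141, 0.0, 1.608]
wrist_force: [0.3, -0.3, -4.6]
opening: 0.0616
grasp_force: 30.0
```

```bash
python3 -c "
from h import *
togo(.6189,.0466,.038,1.6087)"
```

```text
now axes: slide [ 0.001 -0.004  0.357] yaw -0.009
tgt axes: slide [ 0.001 -0.004  0.357] yaw -0.009
t 8.5 [0.61904651 0.04658321 0.05228892] [3.14067961e+00 4.21064423e-05 1.60778792e+00] F [ 0.3 -0.3 -4.6] open 0.06156768356115205
```

Request:
carry_out --rows '[{"slide":[0,0,0.12],"yaw":0},{"slide":[0,0,0.1],"yaw":0},{"slide":[0,0,0.05],"yaw":0},{"slide":[0,0,0],"yaw":0},{"slide":[0,0,0],"yaw":0}]'

```text
time_s: 8.92
tcp_pos: [0.6186, 0.0465, 0.0406]
orientation: [-3.141, 0.0, 1.608]
wrist_force: [-0.3, -0.9, -3.8]
opening: 0.0617
grasp_force: 30.0
```

Request:
carry_out --rows '[{"slide":[0,0,0.02],"yaw":0},{"slide":[0,0,0.02],"yaw":0},{"slide":[0,0,0],"yaw":0},{"slide":[0,0,0],"yaw":0},{"slide":[0,0,0],"yaw":0}]'

```text
time_s: 9.33
tcp_pos: [0.6187, 0.0465, 0.0405]
orientation: [3.141, 0.001, 1.608]
wrist_force: [-5.1, -1.0, 11.6]
opening: 0.0619
grasp_force: 30.0
```

Request:
carry_out --rows '[{"slide":[0,0,0.02],"yaw":0},{"slide":[0,0,0.01],"yaw":0},{"slide":[0,0,0],"yaw":0},{"slide":[0,0,0],"yaw":0},{"slide":[0,0,0],"yaw":0}]'

```text
time_s: 9.75
tcp_pos: [0.6187, 0.0466, 0.0404]
orientation: [3.141, 0.001, 1.608]
wrist_force: [-9.5, -2.2, 23.6]
opening: 0.0619
grasp_force: 30.0
```

Contact is at bed height (the grasp height plus 12 mm). Ease off and release.

Request:
carry_out --rows '[{"slide":[0,0,-0.04],"yaw":0},{"slide":[0,0,0],"yaw":0},{"slide":[0,0,0],"yaw":0},{"slide":[0,0,0],"yaw":0},{"slide":[0,0,0],"yaw":0}]'

```text
time_s: 10.17
tcp_pos: [0.6191, 0.0466, 0.0405]
orientation: [3.141, 0.0, 1.608]
wrist_force: [-3.6, -0.9, 9.2]
opening: 0.0617
grasp_force: 30.0
```

Request:
carry_out --rows '[{"slide":[0,0,0],"yaw":0},{"slide":[0,0,0],"yaw":0},{"slide":[0,0,0],"yaw":0},{"slide":[0,0,0],"yaw":0},{"slide":[0,0,0],"yaw":0}]' --grip 0.9

```text
time_s: 10.58
tcp_pos: [0.6188, 0.0466, 0.0396]
orientation: [-3.142, -0.0, 1.608]
wrist_force: [0.2, 0.1, -0.6]
opening: 0.0866
grasp_force: 0.0
```

Request:
carry_out --rows '[{"slide":[0,0,-0.3],"yaw":0},{"slide":[0,0,-0.8],"yaw":0},{"slide":[0,0,-0.9],"yaw":0},{"slide":[0,0,-0.9],"yaw":0},{"slide":[0,0,-0.9],"yaw":0}]'

```text
time_s: 11.0
tcp_pos: [0.6184, 0.0468, 0.1942]
orientation: [3.141, -0.0, 1.608]
wrist_force: [1.2, -0.6, -1.1]
opening: 0.0871
grasp_force: 0.0
```

Request:
carry_out --rows '[{"slide":[0,0,-0.8],"yaw":0},{"slide":[0,0,0],"yaw":0},{"slide":[0,0,0],"yaw":0},{"slide":[0,0,0],"yaw":0},{"slide":[0,0,0],"yaw":0}]'

```text
time_s: 11.42
tcp_pos: [0.6179, 0.0462, 0.2226]
orientation: [-3.139, 0.0, 1.608]
wrist_force: [0.3, -0.0, 0.1]
opening: 0.0873
grasp_force: 0.0
```

Run:
```python
from h import *
b=wristfit("supply_center",[.6189,.0466,1.6087],.012)
a=1.60865; d=b[:2]-[.6189,.0466]; print("stand-frame err mm",1e3*(d@[np.cos(a),np.sin(a)]),1e3*(d@[-np.sin(a),np.cos(a)]))
togo(.6227,-.0538,.2,1.6087-.1)
f=eyes.grab_frame("wrist");cv2.imwrite("pics/w4.png",f["pixels"])
```

```text
[(0.85, array([176., 254.]), 9035), (0.28, array([201., 414.]), 6014)] expect uv [254. 181.]
supply_center [0.618  0.0442 1.6073] 0.965
stand-frame err mm -2.336219885090146 1.0010252066611258
now axes: slide [-2.505  0.024  0.559] yaw 0.991
tgt axes: slide [-2.49   0.272  0.559] yaw 0.991
t 11.5167 [0.61801858 0.04628678 0.22236984] [-3.13913096e+00  2.18296725e-04  1.60776250e+00] F [-1.5  0.1  0.2] open 0.08715859806473339
```

View pics/w4.png

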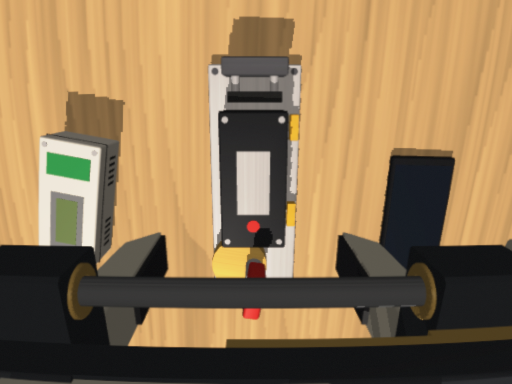

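The black case lies on the bed: buffer at (255,97) ahead of it, lobe (238,262) behind, a slight gap to the guides at (295,127) and (291,214). Now the knob.

Request:
carry_out --rows '[{"slide":[-0.6,0.01,0],"yaw":0},{"slide":[-0.65,0.01,0],"yaw":0},{"slide":[-0.65,0,0],"yaw":0},{"slide":[-0.6,0,0],"yaw":0},{"slide":[0,0,0.4],"yaw":0.99}]' --grip 0.3

```text
time_s: 11.98
tcp_pos: [0.6246, -0.0604, 0.2089]
orientation: [3.139, 0.003, 1.504]
wrist_force: [1.5, -0.2, -0.1]
opening: 0.0611
grasp_force: 0.0
```

Request:
carry_out --rows '[{"slide":[0,0,0.6],"yaw":0},{"slide":[0,0,0.6],"yaw":0},{"slide":[0,0,0],"yaw":0},{"slide":[0,0,0],"yaw":0},{"slide":[0,0,0],"yaw":0}]'

```text
time_s: 12.4
tcp_pos: [0.6237, -0.053, 0.1606]
orientation: [3.141, -0.0, 1.509]
wrist_force: [-0.3, 0.9, -0.1]
opening: 0.0593
grasp_force: 0.0
```

Request:
carry_out --rows '[{"slide":[0,0,0],"yaw":0},{"slide":[0,0,0],"yaw":0},{"slide":[0,0,0],"yaw":0},{"slide":[0,0,0],"yaw":0},{"slide":[0,0,0],"yaw":0}]'

```text
time_s: 12.82
tcp_pos: [0.6234, -0.0534, 0.1602]
orientation: [3.141, 0.0, 1.509]
wrist_force: [0.2, -0.6, 0.9]
opening: 0.0595
grasp_force: 0.0
```

```bash
python3 -c "
from h import *
f=eyes.grab_frame('wrist')
togo(.6227,-.0538,.086,1.5087)
print([(m['score'],m['at']) for m in spotter.masks_of('knob','wrist')],proj(f,[[.6227,-.0538,.098]]))
cv2.imwrite('pics/w5.png',f['pixels'])"
```

```text
now axes: slide [-0.011 -0.015  1.85 ] yaw 0.0
tgt axes: slide [-0.011 -0.015  1.85 ] yaw 0.0
t 12.8667 [ 0.62332357 -0.0533949   0.16001434] [3.14117918e+00 1.32197768e-04 1.50871046e+00] F [-0.1  0.2 -0.8] open 0.05956795673824547
[(0.73, [192.9, 238.4]), (0.56, [74.9, 237.0])] [[252.09611587 220.54363386]]
```

View pics/w5.png

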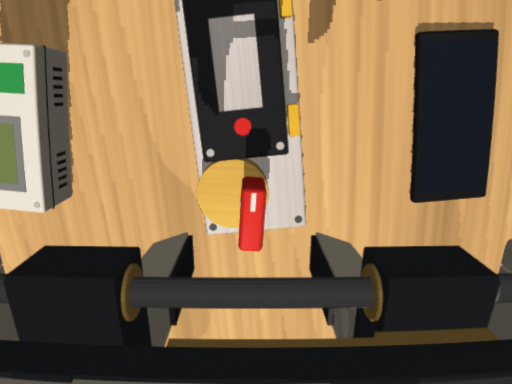

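The bar knob at (252,215) matches the predicted (252,220) and lies nearly along the tool axis. Descend and pinch.

Request:
carry_out --rows '[{"slide":[0,0,0.5],"yaw":0},{"slide":[0,0,0.5],"yaw":0},{"slide":[0,0,0.5],"yaw":0},{"slide":[0,0,0.33],"yaw":0},{"slide":[0,0,0],"yaw":0}]'

```text
time_s: 13.33
tcp_pos: [0.6214, -0.0536, 0.0837]
orientation: [-3.137, 0.0, 1.509]
wrist_force: [-1.1, 0.4, -0.4]
opening: 0.0593
grasp_force: 0.0
```

Request:
carry_out --rows '[{"slide":[0,0,0],"yaw":0},{"slide":[0,0,0],"yaw":0},{"slide":[0,0,0],"yaw":0},{"slide":[0,0,0],"yaw":0},{"slide":[0,0,0],"yaw":0}]' --grip -1

```text
time_s: 13.75
tcp_pos: [0.6237, -0.0534, 0.0874]
orientation: [3.14, 0.0, 1.509]
wrist_force: [-0.5, -0.0, 0.6]
opening: 0.0307
grasp_force: 0.0
```

Request:
carry_out --rows '[{"slide":[0,0,0],"yaw":0},{"slide":[0,0,0],"yaw":0},{"slide":[0,0,0],"yaw":0},{"slide":[0,0,0],"yaw":0},{"slide":[0,0,0],"yaw":0}]'

```text
time_s: 14.17
tcp_pos: [0.6237, -0.0534, 0.0868]
orientation: [3.141, 0.0, 1.509]
wrist_force: [2.2, -1.2, 2.3]
opening: 0.0162
grasp_force: 29.2
```

```bash
python3 -c "
from h import *
togo(.6227,-.0538,.086,1.6087-1.5); print(monitor.sense()['grasp_force'],monitor.sense()['ft_torque'])"
```

```text
now axes: slide [-0.011 -0.024  0.02 ] yaw 13.999
tgt axes: slide [-0.026  0.007  0.02 ] yaw 13.999
t 14.1667 [ 0.62368358 -0.05340465  0.08681051] [3.14067924e+00 1.87886251e-05 1.50864796e+00] F [ 2.2 -1.2  2.3] open 0.01616755659877983
29.22284334897995 [-0.02109073 -0.38283537  0.00669276]
```

Turn clockwise 1.4 rad, checking along the way.

Request:
carry_out --rows '[{"slide":[0,0,0],"yaw":0.8},{"slide":[0,0,0],"yaw":0.8},{"slide":[0,0,0],"yaw":0.8},{"slide":[0,0,0],"yaw":0.8},{"slide":[0,0,0],"yaw":0.8}]'

```text
time_s: 14.58
tcp_pos: [0.6238, -0.0534, 0.0869]
orientation: [3.14, -0.0, 1.105]
wrist_force: [1.9, -0.9, 1.0]
opening: 0.0164
grasp_force: 29.9
```

Request:
carry_out --rows '[{"slide":[0,0,0],"yaw":0.8},{"slide":[0,0,0],"yaw":0.8},{"slide":[0,0,0],"yaw":0.8},{"slide":[0,0,0],"yaw":0.8},{"slide":[0,0,0],"yaw":0.8}]'

```text
time_s: 15.0
tcp_pos: [0.6239, -0.0535, 0.0869]
orientation: [3.14, -0.001, 0.705]
wrist_force: [2.4, -0.8, 0.2]
opening: 0.0157
grasp_force: 30.0
```

Request:
carry_out --rows '[{"slide":[0,0,0],"yaw":0.8},{"slide":[0,0,0],"yaw":0.8},{"slide":[0,0,0],"yaw":0.8},{"slide":[0,0,0],"yaw":0.8},{"slide":[0,0,0],"yaw":0.8}]'

```text
time_s: 15.42
tcp_pos: [0.624, -0.0536, 0.0869]
orientation: [3.14, -0.001, 0.306]
wrist_force: [2.7, -1.7, -0.2]
opening: 0.016
grasp_force: 30.4
```

Request:
carry_out --rows '[{"slide":[0,0,0],"yaw":0.8},{"slide":[0,0,0],"yaw":0.6},{"slide":[0,0,0],"yaw":0.6},{"slide":[0,0,0],"yaw":0.4},{"slide":[0,0,0],"yaw":0}]'

```text
time_s: 15.83
tcp_pos: [0.624, -0.0537, 0.0869]
orientation: [3.141, -0.001, 0.068]
wrist_force: [3.2, -2.8, 1.3]
opening: 0.0158
grasp_force: 30.8
```

```bash
python3 -c "
from h import *
togo(.6227,-.0538,.086,1.6087-1.5); print(monitor.sense()['grasp_force'],monitor.sense()['ft_torque'])"
```

```text
now axes: slide [-0.032  0.     0.021] yaw -0.407
tgt axes: slide [-0.032 -0.001  0.021] yaw -0.407
t 15.8333 [ 0.62396528 -0.0537031   0.08685701] [ 3.14055308e+00 -1.41471221e-03  6.80119731e-02] F [ 3.2 -2.8  1.3] open 0.015810442817651794
30.765576660633087 [-0.52284766 -0.52953406  0.8082142 ]
```

Moment 0.81 N m, so it's against the stop at 1.5. Open and rise.

Request:
carry_out --rows '[{"slide":[0,0,0],"yaw":-0.2},{"slide":[0,0,0],"yaw":0},{"slide":[0,0,0],"yaw":0},{"slide":[0,0,0],"yaw":0},{"slide":[0,0,0],"yaw":0}]' --grip 0.0

```text
time_s: 16.25
tcp_pos: [0.6229, -0.0533, 0.0863]
orientation: [-3.141, 0.001, 0.089]
wrist_force: [-0.1, 0.6, -0.5]
opening: 0.0438
grasp_force: 0.0
```

Request:
carry_out --rows '[{"slide":[0,0,-0.4],"yaw":0},{"slide":[0,0,-0.8],"yaw":0},{"slide":[0,0,-0.9],"yaw":0},{"slide":[0,0,-0.9],"yaw":0},{"slide":[0,0,-0.9],"yaw":0}]'

```text
time_s: 16.67
tcp_pos: [0.6227, -0.0533, 0.2441]
orientation: [-3.141, 0.001, 0.089]
wrist_force: [1.2, -0.3, -0.5]
opening: 0.0463
grasp_force: 0.0
```

Request:
carry_out --rows '[{"slide":[0,0,-0.5],"yaw":-1},{"slide":[0,0,0],"yaw":-1},{"slide":[0,0,0],"yaw":-1},{"slide":[0,0,0],"yaw":-1},{"slide":[0,0,0],"yaw":-1}]'

```text
time_s: 17.08
tcp_pos: [0.623, -0.0533, 0.2626]
orientation: [-3.142, 0.0, 0.594]
wrist_force: [0.7, 0.2, 0.7]
opening: 0.0461
grasp_force: 0.0
```

Request:
carry_out --rows '[{"slide":[0,0,0],"yaw":-1},{"slide":[0,0,0],"yaw":-1},{"slide":[0,0,0],"yaw":-1},{"slide":[0,0,0],"yaw":-1},{"slide":[0,0,0],"yaw":-1}]' --grip 1

```text
time_s: 17.5
tcp_pos: [0.623, -0.0533, 0.2624]
orientation: [-3.141, 0.0, 1.094]
wrist_force: [-0.7, -1.3, -0.2]
opening: 0.0751
grasp_force: 0.0
```

Request:
carry_out --rows '[{"slide":[0,0,0],"yaw":-1},{"slide":[0,0,0],"yaw":-1},{"slide":[0,0,0],"yaw":-1},{"slide":[0,0,0],"yaw":-1},{"slide":[0,0,0],"yaw":-1}]'

```text
time_s: 17.92
tcp_pos: [0.623, -0.0534, 0.2624]
orientation: [-3.141, 0.0, 1.594]
wrist_force: [-0.3, -0.6, 0.4]
opening: 0.0916
grasp_force: 0.0
```

```bash
python3 -c "
from h import *
togo(.61,.04,.30,1.6087)"
```

```text
now axes: slide [ 2.342 -0.271 -0.94 ] yaw -0.15
tgt axes: slide [ 2.345 -0.236 -0.94 ] yaw -0.15
t 17.9167 [ 0.62297617 -0.05338776  0.2623998 ] [-3.14112879e+00  1.45219973e-05  1.59370742e+00] F [-0.3 -0.6  0.4] open 0.09162249853171374
```

Request:
carry_out --rows '[{"slide":[0.75,-0.03,0],"yaw":-0.15},{"slide":[0.8,-0.03,0],"yaw":0},{"slide":[0.75,-0.03,0],"yaw":0},{"slide":[0,0,0],"yaw":0},{"slide":[0,0,0],"yaw":0}]'

```text
time_s: 18.33
tcp_pos: [0.6166, 0.0411, 0.2626]
orientation: [-3.141, -0.001, 1.608]
wrist_force: [0.8, -1.3, 0.1]
opening: 0.0919
grasp_force: 0.0
```

Run:
```python
from h import *
b=wristfit("supply_center",[.6185,.055,1.6087],.012)
a=1.60865; d=b[:2]-[.6189,.0466]; print("stand-frame err mm",1e3*(d@[np.cos(a),np.sin(a)]),1e3*(d@[-np.sin(a),np.cos(a)]))
f=eyes.grab_frame("wrist");cv2.imwrite("pics/w6.png",f["pixels"])
m=spotter.masks_of("interface_center","wrist");print([(x["score"],x["at"]) for x in m])
togo(.4547,-.3144,.25,1.8641)
```

```text
[(0.79, array([152., 261.]), 7596)] expect uv [255. 159.]
supply_center [0.6213 0.0574 1.6221] 0.978
stand-frame err mm 10.663440593098704 -2.829925185271008
[]
now axes: slide [-8.652 -4.331  0.309] yaw -2.625
tgt axes: slide [-7.232 -6.428  0.309] yaw -2.625
t 18.5333 [0.617184   0.03686118 0.26235332] [-3.14135665e+00  8.45682153e-04  1.60162871e+00] F [ 0.8  0.2 -0.5] open 0.09174293917766621
```

View pics/w6.png

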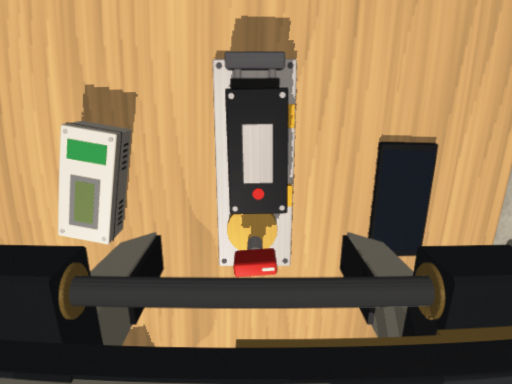

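The clamped case sits at +10.7 mm along the stand, against the guides. That agrees with lobe travel; the knob bar at (255,263) now lies across. Next the small blue case.

Request:
carry_out --rows '[{"slide":[-0.7,-0.35,0],"yaw":0},{"slide":[-0.85,-0.43,0],"yaw":0},{"slide":[-0.85,-0.43,0],"yaw":0},{"slide":[-0.85,-0.43,0],"yaw":0},{"slide":[-0.85,-0.43,0],"yaw":0}]'

```text
time_s: 18.95
tcp_pos: [0.5384, -0.1309, 0.2625]
orientation: [-3.142, 0.0, 1.602]
wrist_force: [0.5, -0.5, -0.5]
opening: 0.092
grasp_force: 0.0
```

Request:
carry_out --rows '[{"slide":[-0.85,-0.43,0],"yaw":0},{"slide":[-0.85,-0.43,0],"yaw":0},{"slide":[-0.85,-0.43,0],"yaw":0},{"slide":[-0.85,-0.43,0],"yaw":0},{"slide":[-0.7,-0.35,0],"yaw":0}]'

```text
time_s: 19.37
tcp_pos: [0.4599, -0.2987, 0.2626]
orientation: [-3.141, 0.001, 1.6]
wrist_force: [1.3, -0.5, -0.3]
opening: 0.0917
grasp_force: 0.0
```

Request:
carry_out --rows '[{"slide":[0,0,0],"yaw":-0.9},{"slide":[0,0,0],"yaw":-0.9},{"slide":[0,0,0],"yaw":-0.8},{"slide":[0,0,0],"yaw":0},{"slide":[0,0,0],"yaw":0}]'

```text
time_s: 19.78
tcp_pos: [0.4618, -0.2956, 0.2625]
orientation: [-3.141, 0.0, 1.86]
wrist_force: [0.4, 0.0, -0.5]
opening: 0.0919
grasp_force: 0.0
```

Run:
```python
from h import *
b=wristfit("interface_center",[.4547,-.3144,1.864])
togo(b[0],b[1],.028,b[2])
```

```text
[(0.97, array([179., 237.]), 6671), (0.94, array([159.,  48.]), 15253)] expect uv [241. 184.]
interface_center [ 0.4528 -0.3157  1.883 ] 0.968
now axes: slide [-0.425 -0.368  5.863] yaw -0.225
tgt axes: slide [-0.417 -0.378  5.863] yaw -0.225
t 19.8833 [ 0.46209038 -0.29515975  0.26251035] [-3.14146287e+00  8.43930659e-05  1.86046300e+00] F [-0.7  0.3  0.1] open 0.09151722907396213
```

Again the small one (237,179, 6671 px) and the larger decoy (48,159, 15253 px). I go down on the small one.

Request:
carry_out --rows '[{"slide":[-0.42,-0.37,0.6],"yaw":-0.22},{"slide":[0,0,0.9],"yaw":0},{"slide":[0,0,0.9],"yaw":0},{"slide":[0,0,0.9],"yaw":0},{"slide":[0,0,0.8],"yaw":0}]'

```text
time_s: 20.3
tcp_pos: [0.4525, -0.3151, 0.0967]
orientation: [-3.141, -0.0, 1.883]
wrist_force: [-1.0, -0.4, -0.1]
opening: 0.092
grasp_force: 0.0
```

Request:
carry_out --rows '[{"slide":[0,0,0.7],"yaw":0},{"slide":[0,0,0.6],"yaw":0},{"slide":[0,0,0.3],"yaw":0},{"slide":[0,0,0.16],"yaw":0},{"slide":[0,0,0],"yaw":0}]'

```text
time_s: 20.72
tcp_pos: [0.4528, -0.3149, 0.0274]
orientation: [-3.141, -0.001, 1.885]
wrist_force: [-0.8, 0.7, 0.0]
opening: 0.0917
grasp_force: 0.0
```

Request:
carry_out --rows '[{"slide":[0,0,0],"yaw":0},{"slide":[0,0,0],"yaw":0},{"slide":[0,0,0],"yaw":0},{"slide":[0,0,0],"yaw":0},{"slide":[0,0,0],"yaw":0}]'

```text
time_s: 21.13
tcp_pos: [0.4534, -0.3155, 0.0289]
orientation: [3.141, 0.001, 1.885]
wrist_force: [0.5, 0.3, -0.3]
opening: 0.0917
grasp_force: 0.0
```

```bash
python3 -c "
from h import *
togo(.4528,-.3157,.028,1.883)"
```

```text
now axes: slide [-0.001 -0.016  0.023] yaw 0.025
tgt axes: slide [-0.001 -0.016  0.023] yaw 0.025
t 21.1333 [ 0.45337701 -0.31546544  0.02891324] [3.14080387e+00 1.12559190e-03 1.88545180e+00] F [ 0.5  0.3 -0.3] open 0.09172193586516077
```

Request:
carry_out --rows '[{"slide":[0,0,0],"yaw":0},{"slide":[0,0,0],"yaw":0},{"slide":[0,0,0],"yaw":0},{"slide":[0,0,0],"yaw":0},{"slide":[0,0,0],"yaw":0}]' --grip -1

```text
time_s: 21.55
tcp_pos: [0.453, -0.3151, 0.0281]
orientation: [3.142, -0.0, 1.886]
wrist_force: [0.3, 0.5, 0.0]
opening: 0.0631
grasp_force: 0.4
```

Request:
carry_out --rows '[{"slide":[0,0,0],"yaw":0},{"slide":[0,0,0],"yaw":0},{"slide":[0,0,-0.3],"yaw":0},{"slide":[0,0,-0.6],"yaw":0},{"slide":[0,0,-0.9],"yaw":0}]'

```text
time_s: 21.97
tcp_pos: [0.4508, -0.314, 0.0989]
orientation: [-3.138, -0.005, 1.886]
wrist_force: [-0.3, -1.5, -3.0]
opening: 0.0616
grasp_force: 30.0
```

Request:
carry_out --rows '[{"slide":[0,0,-0.9],"yaw":0},{"slide":[0,0,-0.9],"yaw":0.9},{"slide":[0,0,-0.6],"yaw":0.9},{"slide":[0,0,-0.3],"yaw":0.8},{"slide":[0,0,0],"yaw":0}]'

```text
time_s: 22.38
tcp_pos: [0.4543, -0.3156, 0.212]
orientation: [3.137, 0.003, 1.622]
wrist_force: [0.6, -0.3, -2.7]
opening: 0.0618
grasp_force: 30.0
```

```bash
python3 -c "
from h import *
togo(.6213,.0574,.0889,1.6221)"
```

```text
now axes: slide [9.098 4.647 3.076] yaw -0.001
tgt axes: slide [9.098 4.648 3.076] yaw -0.001
t 22.3833 [ 0.45428512 -0.31556881  0.21195569] [3.13718205 0.00317652 1.6220055 ] F [ 0.6 -0.3 -2.7] open 0.06179499673032846
```

Request:
carry_out --rows '[{"slide":[0.7,0.36,0],"yaw":0},{"slide":[0.85,0.43,0],"yaw":0},{"slide":[0.85,0.43,0],"yaw":0},{"slide":[0.85,0.43,0],"yaw":0},{"slide":[0.85,0.43,0],"yaw":0}]'

```text
time_s: 22.8
tcp_pos: [0.5264, -0.1451, 0.207]
orientation: [-3.139, -0.001, 1.629]
wrist_force: [0.7, 0.2, -3.2]
opening: 0.0619
grasp_force: 30.0
```

Request:
carry_out --rows '[{"slide":[0.85,0.43,0],"yaw":0},{"slide":[0.85,0.43,0],"yaw":0},{"slide":[0.85,0.43,0],"yaw":0},{"slide":[0.85,0.43,0],"yaw":0},{"slide":[0.85,0.43,0],"yaw":0}]'

```text
time_s: 23.22
tcp_pos: [0.603, 0.0292, 0.2068]
orientation: [-3.139, 0.0, 1.629]
wrist_force: [0.9, -1.2, -2.8]
opening: 0.0618
grasp_force: 30.0
```

Request:
carry_out --rows '[{"slide":[0.7,0.4,0],"yaw":0},{"slide":[0,0,0.6],"yaw":0},{"slide":[0,0,0.8],"yaw":0},{"slide":[0,0,0.4],"yaw":0},{"slide":[0,0,0],"yaw":0}]'

```text
time_s: 23.63
tcp_pos: [0.6143, 0.0557, 0.1307]
orientation: [-3.132, 0.001, 1.629]
wrist_force: [-1.0, -1.3, -3.5]
opening: 0.062
grasp_force: 30.0
```

Request:
carry_out --rows '[{"slide":[0,0,0],"yaw":0},{"slide":[0,0,0],"yaw":0},{"slide":[0,0,0],"yaw":0},{"slide":[0,0,0],"yaw":0},{"slide":[0,0,0],"yaw":0}]'

```text
time_s: 24.05
tcp_pos: [0.6186, 0.0565, 0.1373]
orientation: [3.14, -0.0, 1.626]
wrist_force: [-0.1, -1.0, -3.6]
opening: 0.0621
grasp_force: 30.0
```

```bash
python3 -c "
from h import *
togo(.6213,.0574,.0889,1.6221)"
```

```text
now axes: slide [0.02  0.068 1.209] yaw 0.036
tgt axes: slide [0.02  0.068 1.209] yaw 0.036
t 24.05 [0.61861465 0.05646217 0.1372624 ] [ 3.13979038e+00 -2.78403741e-05  1.62570494e+00] F [-0.1 -1.  -3.6] open 0.062080666467819554
```

Request:
carry_out --rows '[{"slide":[0.02,0.07,0.2],"yaw":0.03},{"slide":[0,0,0.3],"yaw":0},{"slide":[0,0,0.3],"yaw":0},{"slide":[0,0,0.15],"yaw":0},{"slide":[0,0,0],"yaw":0}]'

```text
time_s: 24.47
tcp_pos: [0.6192, 0.057, 0.0954]
orientation: [-3.137, 0.001, 1.623]
wrist_force: [-0.4, -0.6, -3.8]
opening: 0.0617
grasp_force: 30.0
```

Request:
carry_out --rows '[{"slide":[0,0,0],"yaw":0},{"slide":[0,0,0],"yaw":0},{"slide":[0,0,0],"yaw":0},{"slide":[0,0,0],"yaw":0},{"slide":[0,0,0],"yaw":0}]'

```text
time_s: 24.88
tcp_pos: [0.6211, 0.0575, 0.0986]
orientation: [3.141, 0.0, 1.623]
wrist_force: [0.2, 0.1, -3.8]
opening: 0.0615
grasp_force: 30.0
```

```bash
python3 -c "
from h import *
togo(.6213,.0574,.0889,1.6221)"
```

```text
now axes: slide [-0.002  0.006  0.241] yaw 0.006
tgt axes: slide [-0.002  0.006  0.241] yaw 0.006
t 24.8833 [0.62105844 0.05748657 0.09855546] [3.14085189e+00 1.32331639e-05 1.62270138e+00] F [ 0.2  0.1 -3.8] open 0.06151956310994479
```

Lower in small steps to contact.

Request:
carry_out --rows '[{"slide":[0,0,0.07],"yaw":0},{"slide":[0,0,0.06],"yaw":0},{"slide":[0,0,0.04],"yaw":0},{"slide":[0,0,0.02],"yaw":0},{"slide":[0,0,0],"yaw":0}]'

```text
time_s: 25.3
tcp_pos: [0.6206, 0.0574, 0.0901]
orientation: [-3.141, 0.0, 1.623]
wrist_force: [-0.3, -0.3, -3.2]
opening: 0.062
grasp_force: 30.0
```

Request:
carry_out --rows '[{"slide":[0,0,0.02],"yaw":0},{"slide":[0,0,0.02],"yaw":0},{"slide":[0,0,0],"yaw":0},{"slide":[0,0,0],"yaw":0},{"slide":[0,0,0],"yaw":0}]'

```text
time_s: 25.72
tcp_pos: [0.6209, 0.0574, 0.089]
orientation: [3.141, 0.0, 1.623]
wrist_force: [-0.9, -0.2, -3.4]
opening: 0.0619
grasp_force: 30.0
```

```bash
python3 -c "
from h import *
togo(.6213,.0574,.0889,1.6221)"
```

```text
now axes: slide [-0.001  0.01   0.002] yaw 0.006
tgt axes: slide [-0.001  0.01   0.002] yaw 0.006
t 25.7167 [0.62088292 0.05743335 0.08898536] [3.14145557e+00 4.31305771e-05 1.62271171e+00] F [-0.9 -0.2 -3.4] open 0.06191205433864026
```

Request:
carry_out --rows '[{"slide":[0,0.01,0.015],"yaw":0},{"slide":[0,0,0.015],"yaw":0},{"slide":[0,0,0],"yaw":0},{"slide":[0,0,0],"yaw":0},{"slide":[0,0,0],"yaw":0}]'

```text
time_s: 26.13
tcp_pos: [0.6214, 0.0575, 0.0881]
orientation: [3.141, 0.0, 1.623]
wrist_force: [-2.2, 0.6, 3.9]
opening: 0.0619
grasp_force: 30.0
```

Contact. Release, rise, look.

Request:
carry_out --rows '[{"slide":[0,0,0],"yaw":0},{"slide":[0,0,0],"yaw":0},{"slide":[0,0,0],"yaw":0},{"slide":[0,0,0],"yaw":0},{"slide":[0,0,0],"yaw":0}]' --grip 0.9

```text
time_s: 26.55
tcp_pos: [0.6213, 0.0575, 0.0876]
orientation: [3.142, -0.0, 1.623]
wrist_force: [-0.7, 0.3, 0.1]
opening: 0.0864
grasp_force: 0.0
```

Request:
carry_out --rows '[{"slide":[0,0,-0.3],"yaw":0},{"slide":[0,0,-0.8],"yaw":0},{"slide":[0,0,-0.9],"yaw":0},{"slide":[0,0,-0.9],"yaw":0},{"slide":[0,0,-0.9],"yaw":0}]'

```text
time_s: 26.97
tcp_pos: [0.6209, 0.0576, 0.2424]
orientation: [3.141, -0.0, 1.623]
wrist_force: [1.2, 0.1, 0.5]
opening: 0.0874
grasp_force: 0.0
```

Request:
carry_out --rows '[{"slide":[0,0,-0.6],"yaw":0},{"slide":[0,0,-0.4],"yaw":0},{"slide":[0,0,0],"yaw":0},{"slide":[0,0,0],"yaw":0},{"slide":[0,0,0],"yaw":0}]'

```text
time_s: 27.38
tcp_pos: [0.6207, 0.0573, 0.2793]
orientation: [-3.141, 0.0, 1.623]
wrist_force: [-0.2, -0.1, -0.6]
opening: 0.0871
grasp_force: 0.0
```

Run:
```python
from h import *
b=wristfit("interface_center",[.6213,.0574,1.622],.06)
f=eyes.grab_frame("wrist");cv2.imwrite("pics/w7.png",f["pixels"])
togo(.4342,.0131,.26,1.421)
```

```text
[(0.79, array([175., 251.]), 8739)] expect uv [253. 179.]
interface_center [0.6203 0.0561 1.6159] 0.98
now axes: slide [-0.861 -4.711  0.463] yaw 2.018
tgt axes: slide [-1.788 -4.443  0.463] yaw 2.018
t 27.5333 [0.62061133 0.05730292 0.27852782] [-3.13942291e+00  1.68218512e-04  1.62278181e+00] F [-0.1 -0.6  0.1] open 0.0873931214206249
```

View pics/w7.png

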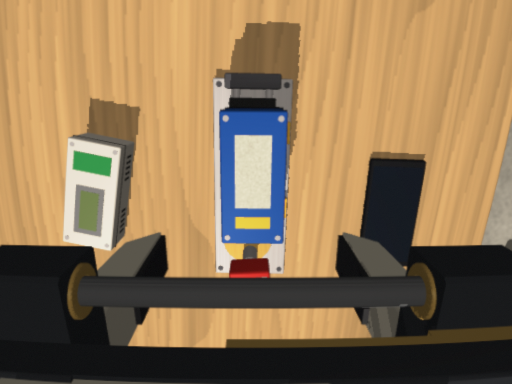

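The blue case (253,178) sits squarely on the black one, within about 1 mm of its measured pose. Now the white case.

Request:
carry_out --rows '[{"slide":[-0.15,-0.8,0],"yaw":0},{"slide":[-0.18,-0.98,0],"yaw":0},{"slide":[-0.18,-0.98,0],"yaw":0},{"slide":[-0.18,-0.98,0],"yaw":0},{"slide":[-0.17,-0.97,0],"yaw":0}]' --grip 1

```text
time_s: 27.95
tcp_pos: [0.4325, 0.0129, 0.2786]
orientation: [-3.14, -0.0, 1.623]
wrist_force: [-0.4, -0.9, 0.3]
opening: 0.0922
grasp_force: 0.0
```

Request:
carry_out --rows '[{"slide":[0,0,0.2],"yaw":0.7},{"slide":[0,0,0.2],"yaw":0.7},{"slide":[0,0,0],"yaw":0.6},{"slide":[0,0,0],"yaw":0},{"slide":[0,0,0],"yaw":0}]'

```text
time_s: 28.37
tcp_pos: [0.4347, 0.0134, 0.2634]
orientation: [-3.141, 0.0, 1.425]
wrist_force: [0.0, -0.5, 0.1]
opening: 0.0915
grasp_force: 0.0
```

Request:
carry_out --rows '[{"slide":[0,0,0],"yaw":0},{"slide":[0,0,0],"yaw":0},{"slide":[0,0,0],"yaw":0},{"slide":[0,0,0],"yaw":0},{"slide":[0,0,0],"yaw":0}]'

```text
time_s: 28.78
tcp_pos: [0.4349, 0.0134, 0.2637]
orientation: [-3.142, 0.0, 1.423]
wrist_force: [-0.3, -0.4, -0.0]
opening: 0.0921
grasp_force: 0.0
```

Run:
```python
from h import *
b=wristfit("meter_center",[.4342,.0131,1.421])
togo(b[0],b[1],.028,b[2])
```

```text
[(0.95, array([165., 250.]), 6939)] expect uv [252. 169.]
meter_center [0.4322 0.0124 1.4171] 0.978
now axes: slide [-0.034 -0.063  5.893] yaw 0.059
tgt axes: slide [-0.034 -0.063  5.893] yaw 0.059
t 28.8833 [0.43489934 0.01335334 0.26371609] [ 3.14155887e+00 -1.22640510e-05  1.42296519e+00] F [ 0.  -0.1 -1.1] open 0.09169549987537622
```

Request:
carry_out --rows '[{"slide":[-0.03,-0.06,0.6],"yaw":0.06},{"slide":[0,0,0.9],"yaw":0},{"slide":[0,0,0.9],"yaw":0},{"slide":[0,0,0.9],"yaw":0},{"slide":[0,0,0.8],"yaw":0}]'

```text
time_s: 29.3
tcp_pos: [0.4319, 0.0125, 0.0981]
orientation: [3.142, -0.0, 1.417]
wrist_force: [0.8, 0.2, 0.0]
opening: 0.0916
grasp_force: 0.0
```

Request:
carry_out --rows '[{"slide":[0,0,0.7],"yaw":0},{"slide":[0,0,0.6],"yaw":0},{"slide":[0,0,0.3],"yaw":0},{"slide":[0,0,0.17],"yaw":0},{"slide":[0,0,0],"yaw":0}]'

```text
time_s: 29.72
tcp_pos: [0.4317, 0.0125, 0.0279]
orientation: [-3.14, 0.0, 1.417]
wrist_force: [0.2, 0.6, 0.0]
opening: 0.0915
grasp_force: 0.0
```

Request:
carry_out --rows '[{"slide":[0,0,0],"yaw":0},{"slide":[0,0,0],"yaw":0},{"slide":[0,0,0],"yaw":0},{"slide":[0,0,0],"yaw":0},{"slide":[0,0,0],"yaw":0}]'

```text
time_s: 30.13
tcp_pos: [0.4328, 0.0124, 0.0295]
orientation: [3.14, -0.0, 1.416]
wrist_force: [-0.7, -0.2, -0.3]
opening: 0.0918
grasp_force: 0.0
```

```bash
python3 -c "
from h import *
togo(.4322,.0124,.028,1.4171)"
```

```text
now axes: slide [-0.002 -0.014  0.038] yaw -0.006
tgt axes: slide [-0.002 -0.014  0.038] yaw -0.006
t 30.1333 [0.43275751 0.01241252 0.02952764] [ 3.14030280e+00 -1.68676533e-04  1.41647312e+00] F [-0.7 -0.2 -0.3] open 0.09182433868358117
```

Request:
carry_out --rows '[{"slide":[0,0,0],"yaw":0},{"slide":[0,0,0],"yaw":0},{"slide":[0,0,0],"yaw":0},{"slide":[0,0,0],"yaw":0},{"slide":[0,0,0],"yaw":0}]' --grip -1

```text
time_s: 30.55
tcp_pos: [0.4324, 0.0125, 0.0289]
orientation: [3.141, 0.0, 1.417]
wrist_force: [1.2, -0.3, 0.2]
opening: 0.0632
grasp_force: 0.8
```

Request:
carry_out --rows '[{"slide":[0,0,0],"yaw":0},{"slide":[0,0,0],"yaw":0},{"slide":[0,0,-0.3],"yaw":0},{"slide":[0,0,-0.6],"yaw":0},{"slide":[0,0,-0.9],"yaw":0}]'

```text
time_s: 30.97
tcp_pos: [0.43, 0.0124, 0.0996]
orientation: [-3.136, 0.001, 1.417]
wrist_force: [1.7, -0.2, -3.1]
opening: 0.0623
grasp_force: 30.0
```

Request:
carry_out --rows '[{"slide":[0,0,-0.9],"yaw":0},{"slide":[0,0,-0.9],"yaw":-0.7},{"slide":[0,0,-0.9],"yaw":-0.7},{"slide":[0,0,-0.5],"yaw":-0.6},{"slide":[0,0,0],"yaw":0}]'

```text
time_s: 31.38
tcp_pos: [0.4343, 0.0129, 0.2329]
orientation: [3.135, 0.001, 1.62]
wrist_force: [1.5, -0.5, -2.8]
opening: 0.0622
grasp_force: 30.0
```

```bash
python3 -c "
from h import *
togo(.6212,.0573,.1365,1.6215)"
```

```text
now axes: slide [0.879 4.722 2.41 ] yaw -0.014
tgt axes: slide [0.872 4.723 2.41 ] yaw -0.014
t 31.3833 [0.43427749 0.01288901 0.23289782] [3.13483893e+00 5.61890947e-04 1.62007850e+00] F [ 1.5 -0.5 -2.8] open 0.062165862074143714
```

Request:
carry_out --rows '[{"slide":[0.15,0.7,0],"yaw":0},{"slide":[0.17,0.9,0],"yaw":0},{"slide":[0.17,0.9,0],"yaw":0},{"slide":[0.17,0.9,0],"yaw":0},{"slide":[0.17,0.9,0],"yaw":0}]'

```text
time_s: 31.8
tcp_pos: [0.6034, 0.0536, 0.227]
orientation: [-3.139, 0.001, 1.615]
wrist_force: [-0.1, -0.2, -2.7]
opening: 0.062
grasp_force: 30.0
```

Request:
carry_out --rows '[{"slide":[0.05,0.45,0],"yaw":0},{"slide":[0,0,0.5],"yaw":0},{"slide":[0,0,0.5],"yaw":0},{"slide":[0,0,0.3],"yaw":0},{"slide":[0,0,0],"yaw":0}]'

```text
time_s: 32.22
tcp_pos: [0.6179, 0.0557, 0.1725]
orientation: [-3.134, 0.001, 1.616]
wrist_force: [-1.0, -0.3, -1.5]
opening: 0.0621
grasp_force: 30.0
```

Request:
carry_out --rows '[{"slide":[0,0,0],"yaw":0},{"slide":[0,0,0],"yaw":0},{"slide":[0,0,0],"yaw":0},{"slide":[0,0,0],"yaw":0},{"slide":[0,0,0],"yaw":0}]'

```text
time_s: 32.63
tcp_pos: [0.6209, 0.0564, 0.1779]
orientation: [3.14, 0.0, 1.617]
wrist_force: [-0.3, -0.1, -2.2]
opening: 0.0621
grasp_force: 30.0
```

```bash
python3 -c "
from h import *
togo(.6212,.0573,.1365,1.6215)"
```

```text
now axes: slide [0.023 0.009 1.034] yaw -0.05
tgt axes: slide [0.023 0.009 1.034] yaw -0.05
t 32.6333 [0.62087272 0.05637864 0.17785406] [3.14006411e+00 6.50975080e-05 1.61650921e+00] F [-0.3 -0.1 -2.2] open 0.06207828880849068
```

Request:
carry_out --rows '[{"slide":[0.02,0.01,0.2],"yaw":-0.05},{"slide":[0,0,0.25],"yaw":0},{"slide":[0,0,0.25],"yaw":0},{"slide":[0,0,0.1],"yaw":0},{"slide":[0,0,0],"yaw":0}]'

```text
time_s: 33.05
tcp_pos: [0.6197, 0.0569, 0.1429]
orientation: [-3.138, 0.0, 1.622]
wrist_force: [-0.5, -0.3, -3.0]
opening: 0.062
grasp_force: 30.0
```

Request:
carry_out --rows '[{"slide":[0,0,0],"yaw":0},{"slide":[0,0,0],"yaw":0},{"slide":[0,0,0],"yaw":0},{"slide":[0,0,0],"yaw":0},{"slide":[0,0,0],"yaw":0}]'

```text
time_s: 33.47
tcp_pos: [0.621, 0.0572, 0.1453]
orientation: [3.141, -0.0, 1.622]
wrist_force: [0.3, 0.8, -2.4]
opening: 0.0614
grasp_force: 30.0
```

```bash
python3 -c "
from h import *
togo(.6212,.0573,.1365,1.6215)"
```

```text
now axes: slide [0.001 0.004 0.219] yaw 0.001
tgt axes: slide [0.001 0.004 0.219] yaw 0.001
t 33.4667 [0.62104003 0.05724597 0.14527271] [ 3.14099456e+00 -1.17559165e-05  1.62164335e+00] F [ 0.3  0.8 -2.4] open 0.06140256181083507
```

Request:
carry_out --rows '[{"slide":[0,0,0.07],"yaw":0},{"slide":[0,0,0.06],"yaw":0},{"slide":[0,0,0.04],"yaw":0},{"slide":[0,0,0.02],"yaw":0},{"slide":[0,0,0],"yaw":0}]'

```text
time_s: 33.88
tcp_pos: [0.6208, 0.0572, 0.1372]
orientation: [-3.141, 0.0, 1.622]
wrist_force: [-0.5, 0.2, -1.8]
opening: 0.0619
grasp_force: 30.0
```

Request:
carry_out --rows '[{"slide":[0,0,0.015],"yaw":0},{"slide":[0,0,0.01],"yaw":0},{"slide":[0,0,0],"yaw":0},{"slide":[0,0,0],"yaw":0},{"slide":[0,0,0],"yaw":0}]'

```text
time_s: 34.3
tcp_pos: [0.6209, 0.0572, 0.137]
orientation: [3.141, 0.0, 1.622]
wrist_force: [-2.8, -1.1, 5.3]
opening: 0.0619
grasp_force: 30.0
```

Request:
carry_out --rows '[{"slide":[0,0,0],"yaw":0},{"slide":[0,0,0],"yaw":0},{"slide":[0,0,0],"yaw":0},{"slide":[0,0,0],"yaw":0},{"slide":[0,0,0],"yaw":0}]' --grip 0.9

```text
time_s: 34.72
tcp_pos: [0.621, 0.0572, 0.1363]
orientation: [3.141, -0.0, 1.622]
wrist_force: [-0.6, -0.1, 0.4]
opening: 0.0862
grasp_force: 0.0
```

Request:
carry_out --rows '[{"slide":[0,0,-0.3],"yaw":0},{"slide":[0,0,-0.8],"yaw":0},{"slide":[0,0,-0.9],"yaw":0},{"slide":[0,0,-0.9],"yaw":0},{"slide":[0,0,-0.8],"yaw":0}]'

```text
time_s: 35.13
tcp_pos: [0.6208, 0.0575, 0.2877]
orientation: [3.14, -0.0, 1.622]
wrist_force: [1.0, -0.7, 0.9]
opening: 0.0874
grasp_force: 0.0
```

Request:
carry_out --rows '[{"slide":[0,0,-0.4],"yaw":0},{"slide":[0,0,0],"yaw":0},{"slide":[0,0,0],"yaw":0},{"slide":[0,0,0],"yaw":0},{"slide":[0,0,0],"yaw":0}]'

```text
time_s: 35.55
tcp_pos: [0.6202, 0.057, 0.2992]
orientation: [-3.139, 0.0, 1.622]
wrist_force: [0.7, 0.3, -0.5]
opening: 0.0875
grasp_force: 0.0
```

Run:
```python
from h import *
wristfit("meter_center",[.6213,.0574,1.622],.108)
fs=eyes.grab_frame("side")
for t,z in(("supply_center",.012),("interface_center",.06),("meter_center",.108)):
    q=proj(fs,[[.621,.057,z+.024]])[0]
    print(t,"expect",q.round(),[(round(m["score"],2),np.round(m["at"][::-1]),int(m["region"].sum())) for m in spotter.masks_of(t,"side")])
togo(.62,.057,.3,1.62)
```

```text
[(0.78, array([175., 253.]), 10512)] expect uv [254. 187.]
meter_center [0.6195 0.0582 1.6213] 0.982
supply_center expect [227. 201.] [(0.75, array([230., 210.]), 208)]
interface_center expect [227. 192.] [(0.67, array([369., 157.]), 1260), (0.6, array([225., 202.]), 339)]
meter_center expect [226. 182.] [(0.95, array([226., 185.]), 919)]
now axes: slide [-0.003 -0.018 -0.005] yaw 0.018
tgt axes: slide [-0.003 -0.018 -0.005] yaw 0.018
t 35.85 [0.62071336 0.05716089 0.29980165] [-3.14070789e+00  1.75811947e-05  1.62175186e+00] F [0.1 0.7 0. ] open 0.08720678712591601
```

All three cases agree within about 2 mm and 0.006 rad, and the hand is clear. Handing in.

```bash
python3 -c "
from h import *
print(workorder.hand_in())"
```

```text
the job is handed in; nothing more can be done
None
```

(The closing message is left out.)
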